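Offer a wood patch up over the routed recess in a window sash

ROBOT

A 6-joint arm with a two-finger parallel gripper is mounted at the origin on the work surface. World frame = base frame: x ahead of the robot, y to its left, z up, the work surface at z = 0. Lengths are in mm, angles in rad, forces in N, time in s.
With the tool pointing down it reaches from about 350 to 875 mm from the base axis. Payload 4.2 kg.
Tool frame: the origin (TCP) lies at the very end of the fingers, on their centre line; the grasp point (between the pads) lies 19 mm behind it (pinch_z is the distance from the TCP to the grasp point, in mm); z points along the fingers, y is the line along which they close (so a half turn about z gives the same grasp; the last joint's range is limited). The gripper opens to 85 mm and grips with 20 to 120 N. Pads are 22 mm wide; open, the fingers measure 114 mm over their backs; the gripper's body (76 mm by 85 mm) begins 54 mm behind the grasp point. The pads swing forward as they close: fully open they stand 13 mm farther back than shut.
Start: joints at [1.578, 0.385, 0.008, 0, -1.194, -0.259], TCP at [155.686, 605.278, 231.312] pointing down, gripper open.
Joint ranges: [-3.14, 3.14], [-1.21, 2.06], [-1.07, 1.41], [-3.16, 2.05], [-2.99, -0.16], [-3.1, 3.1]. Speed limits (rad/s): [2.79, 2.79, 3.14, 3.14, 3.14, 3.14].

INTERFACE

Orientations are given as a unit quaternion [x, y, z, w].
In Python, from bench import * gives the robot as it stands.
- The arm moves only by the tool arm_command, never from a script. Its argument "steps" is one flat list of numbers, 4 for each row, row after row: the shift along the tool's x, y, z in m, then the turn about the tool's z in rad. In form: [tx, ty, tz, roll, tx, ty, tz, roll, ...]. A call has 1 to 20 rows; each row shifts and turns the commanded pose from where the row before left it, along the tool's axes as they then stand; what a row does not reach is not made up. A row lasts 1/8 s, in which the tool goes at most 62.5 mm and 10.7 degrees, less where a joint would pass 70% of its speed; a pose out of reach is approached as far as the arm can. A call with a gripper value outside its range is refused whole. "grip" is the finger opening in m, from 0 to 0.0854, set as the call begins (left out, the last holds). The fingers move at their own pace and stop on an object; the grip force is fixed at half the most. Time passes only in rows, so rows that do not move let the fingers close. It gives the time, the measured TCP pose, the force, the opening and the grip force at its end, in the units of the state.
- read_state(): the state, without advancing time (a new reading comes with each control period).
- get_image(name): name is "scene" or "side" or "wrist"; returns the picture (400x640x3 uint8, red, green, blue); there is no depth.
- get_calibration(name): a dict with "camera_matrix" (3x3 intrinsics, pixels), "cam_to_world" (4x4, takes a point from camera to world coordinates). Camera axes: x right, y down, z forward; pixel columns grow to the right and rows downward; lengths in mm; the calibration is good to about 2 mm. The wrist camera is an equidistant fisheye: a pixel r from the principal point sees the ray r / f radians off the axis. A picture is of the moment at which its call begins: read the wrist's pose just before it. get_calibration takes no time and is no camera call; for the wrist camera it gives the pose at the moment of the call.
- job_done(): hands the job in; it is judged then, once.
The state is a dict: "clock": time; "joints": joint angles; "joint_vel": joint speeds; "joint_efforts": joint torques, N m; "position": TCP position; "ee_rot": TCP orientation; "contact_force": force on the tool from outside, world axes, zero at the start; "wrist_torque": the same for the moment, N m; "gripper_width": finger opening in mm; "grasp_force": force on a finger pad.
Only numpy, scipy, OpenCV 4.12 (cv2) and the standard library are available. Lean on these libraries where they do the work, as an engineer would, in place of code of your own. Each camera call takes 0.05 s, during which the arm holds its last target. There are 200 camera calls.

TASK

Find the wooden patch whose outline matches the recess routed in the painted window sash, pick it off the bench and carry it over the tool tote without touching the tote or the sash with the patch or the robot. Finish holding it still and level in the gripper about one centimetre above the recess, centred on it and turned to line up with it as if about to drop in, but not touching: do not put it down or let go. Leave the other patches, the filler tin and the scraper where they are.

Things in the scene. Friction and masses are not known exactly. Their poses are not given: they have to be found in the camera images.
- patch_long: the matching patch: dark bare wood slat, 96 x 32 x 8 mm (x, y, z), about 20 g, lying flat on the bench left of the tote. Origin: centre of its underside; x along its length, z up
- patch_short: a wrong patch of the same wood, 58 x 32 x 8 mm, lying flat on the bench; origin at the centre of its underside, x along its length. Leave it
- patch_square: a wrong patch of the same wood, 48 x 48 x 8 mm, lying flat on the bench; origin at the centre of its underside. Leave it
- sash: white-painted window sash, fixed, lying flat on the bench on the right of the tote, 45 mm thick. Origin on the bench straight under the recess; x runs along the left stile (68 mm wide, from x -200 to +260), y points out of the sash across that stile, the rest of the sash (rails, pane, far stile) reaches to y -474. Two upright bench clamps stand on the left stile at x -170 and x +230, reaching 160 mm above the bench
- recess (a point): centre of the mouth of the recess, level with the sash's top face, 45 mm above the bench. The recess is 100 x 36 mm (x, y) and 8 mm deep, its long side along x; x, y, z axes as the sash's, z up
- tote: black open tool tote, fixed, 420 x 160 mm (x, y) with walls 75 mm high, standing lengthwise (x away from the robot) between the patches and the sash; a round carrying bar runs along its middle (y 0) over the full length, its top 176 mm above the bench. Origin: centre of its underside
- filler_tin: short tin, 74 mm across and 60 mm high, standing among the patches; origin at the centre of its underside. Leave it
- scraper: paint scraper, wooden handle 110 mm and flat steel blade, 200 mm long and 24 mm high in all, lying between the robot and the patches; its x axis points along it from handle to blade. Leave it
Things that resemble listed ones, but are neither listed nor needed, are in the scene too. Leave any green or yellow look-alike of the patch_long alone.

How it is judged:
By the outcome, as a careful person would: the job done as asked, in the order asked, and still so for the second after the job is handed in, while the arm keeps its last pose, push and grip.
It also fails if it takes over 42 s, if anything falls off the work surface, if the arm or the gripper's body presses on something with over 40 N, if the wrist force passes 120 N, or if a joint passes its speed limit or range.

## Working session

There is one attempt and no reset: what is moved stays moved. The work goes in short steps, Python scripts to look and compute and a tool call to move; the robot and the scene stay as the last step left them, time stands still between calls to the robot, and variables do not carry over. Pictures are saved under pics/ and viewed, at most 10 in all, crops included, and the job is handed in when it is done.

Besides the shell and the picture viewer there is one more tool, called after "Request:" as a command line: name --argument value ..., lists and objects as JSON in quotes. arm_command: Moves the arm, as the interface text tells. Its arguments: {"type":"object","properties":{"steps":{"type":"array","items":{"type":"number"}},"grip":{"type":"number"}},"required":["steps"]}

```bash
mkdir -p pics; ls; python3 - <<'E'
from bench import *
import cv2,numpy as np
s=read_state();print(s)
for n in("scene","side","wrist"):
    c=get_calibration(n);print(n,np.round(c["camera_matrix"],1).tolist(),np.round(c["cam_to_world"],3).tolist())
    cv2.imwrite(f"pics/{n}0.png",cv2.cvtColor(get_image(n),cv2.COLOR_RGB2BGR))
E
```

```text
pics
{'clock': 0.0, 'joints': array([ 1.57756629e+00,  3.85525328e-01,  6.60546564e-03, -4.82580966e-04,
       -1.19397518e+00, -2.58628984e-01]), 'joint_vel': array([-9.12325945e-05,  4.92635962e-04,  1.66328390e-04, -4.76423691e-04,
       -1.24672295e-03,  2.51062253e-04]), 'joint_efforts': array([-8.01181213e-04, -3.92281616e+01,  1.88405246e+01,  4.18590143e+00,
       -4.53331304e-03, -6.83999801e-06]), 'position': array([155.57605204, 604.72166093, 230.23489062]), 'ee_rot': array([ 9.92069596e-01, -1.25685184e-01, -8.34556824e-05,  1.06980321e-03]), 'contact_force': array([0.59495279, 0.86758333, 0.60175657]), 'wrist_torque': array([-0.03565944,  0.00385602,  0.00437569]), 'grasp_force': 0.0, 'gripper_width': 85.46501367012387}
scene [[500.2, 0.0, 310.5], [0.0, 500.2, 193.5], [0.0, 0.0, 1.0]] [[-0.562, 0.612, -0.556, 1220.285], [0.827, 0.409, -0.386, 645.682], [-0.009, -0.677, -0.736, 1037.687], [0.0, 0.0, 0.0, 1.0]]
side [[501.6, 0.0, 317.1], [0.0, 501.6, 196.0], [0.0, 0.0, 1.0]] [[0.949, -0.205, 0.239, 176.543], [-0.314, -0.569, 0.76, -821.053], [-0.02, -0.796, -0.604, 811.121], [0.0, 0.0, 0.0, 1.0]]
wrist [[309.7, 0.0, 319.3], [0.0, 309.7, 202.1], [0.0, 0.0, 1.0]] [[-0.25, -0.932, -0.262, 221.276], [-0.968, 0.242, 0.066, 586.595], [0.002, 0.27, -0.963, 372.756], [0.0, 0.0, 0.0, 1.0]]
```

View pics/scene0.png

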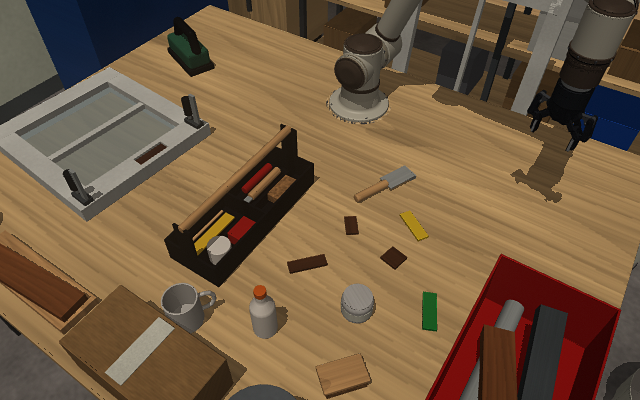

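View pics/wrist0.png

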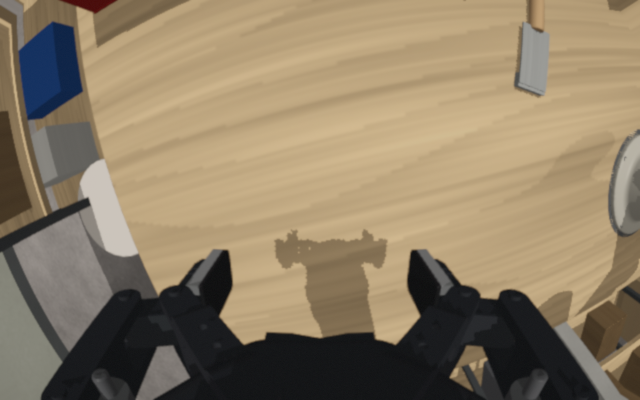

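The scene picture shows the dark slats at (307,263) long, (351,225) short and (394,257) squarish. Look-alikes are yellow (414,225), green (429,311), a brown block in the tote (282,188) and a pale block (343,375). The recess is at (151,153) on the sash. (307,263) fits: dark, the longest, on the bench left of the tote. The wrist picture shows only bare bench and the scraper at (533,50). I'll measure these and make one enlarged crop.

```bash
cat >h.py <<'E'
from bench import *
import cv2,numpy as np
def ray(n,p,c=None):
    c=c or get_calibration(n);K,T=c["camera_matrix"],c["cam_to_world"]
    d=np.array([(p[0]-K[0][2])/K[0][0],(p[1]-K[1][2])/K[1][1],1.])
    if n=="wrist":
        r=np.hypot(d[0],d[1]);d=np.array([d[0]/r*np.sin(r),d[1]/r*np.sin(r),np.cos(r)]) if r>1e-9 else np.array([0,0,1.])
    T=np.array(T);return T[:3,3],T[:3,:3]@d
def onz(n,p,z,c=None):
    o,d=ray(n,p,c);return (o+d*(z-o[2])/d[2])[:2]
def slats(n,z,im,roi=None,c=None,vmax=110,amin=60):
    "dark brown blobs: centre, rect size and long-axis angle on plane z"
    h=cv2.cvtColor(im,cv2.COLOR_BGR2HSV)
    m=((h[...,0]<20)&(h[...,1]>90)&(h[...,2]<vmax)&(h[...,2]>20)).astype(np.uint8)
    if roi:
        q=np.zeros_like(m);x0,y0,x1,y1=roi;q[y0:y1,x0:x1]=m[y0:y1,x0:x1];m=q
    m=cv2.morphologyEx(m,cv2.MORPH_OPEN,np.ones((3,3)))
    out=[]
    for k in cv2.findContours(m,cv2.RETR_EXTERNAL,cv2.CHAIN_APPROX_NONE)[0]:
        if cv2.contourArea(k)<amin:continue
        w=np.array([onz(n,p,z,c) for p in k[:,0].astype(float)],np.float32)
        (cx,cy),(a,b),t=cv2.minAreaRect(w)
        if a<b:a,b,t=b,a,t+90
        out.append((k[:,0].mean(0).round().tolist(),round(cx,1),round(cy,1),round(a,1),round(b,1),round((t+90)%180-90,1)))
    return out
E
python3 - <<'E'
from h import *
a=cv2.imread("pics/scene0.png");b=cv2.imread("pics/side0.png")
for r in slats("scene",8,a,(270,205,450,280)):print("sc",r)
for r in slats("scene",45,a,(120,130,180,180),amin=30):print("rec",r)
for r in slats("side",8,b):print("sd8",r)
for r in slats("side",45,b):print("sd45",r)
# tote bar ends, tops in scene
for p in((168,213),(293,128)):print("bar",onz("scene",p,172))
for p in((83,173),(190,98)):print("clamp top",onz("scene",p,160))
cv2.imwrite("pics/crop.png",np.hstack([cv2.resize(a[190:330,270:450],None,fx=3,fy=3,interpolation=2)[:,:400],cv2.resize(a[90:230,80:210],None,fx=3,fy=3,interpolation=2)]))
E
```

```text
sc ([307.0, 263.0], 640.8, 229.4, 97.4, 37.2, -41.2)
sc ([393.0, 257.0], 505.4, 398.4, 53.1, 49.6, -9.5)
sc ([351.0, 225.0], 475.5, 256.9, 62.2, 33.3, 37.2)
sc ([277.0, 213.0], 553.3, 79.4, 74.2, 52.1, 35.9)
rec ([150.0, 154.0], 597.1, -354.2, 94.5, 25.7, -4.1)
sd8 ([462.0, 341.0], 610.5, -338.7, 98.5, 30.2, -4.4)
sd8 ([623.0, 287.0], 1001.0, -325.6, 98.5, 19.5, -88.9)
sd8 ([325.0, 234.0], 468.1, 48.0, 68.0, 67.6, -2.1)
sd8 ([604.0, 249.0], 1047.2, -215.7, 218.6, 26.5, -85.8)
sd8 ([301.0, 185.0], 469.4, 248.6, 59.9, 32.3, 38.1)
sd8 ([353.0, 176.0], 617.3, 240.1, 47.7, 34.0, -20.0)
sd8 ([297.0, 157.0], 497.7, 390.6, 51.9, 44.8, 78.0)
sd8 ([387.0, 130.0], 811.7, 445.7, 65.8, 30.5, -36.5)
sd8 ([519.0, 166.0], 1043.8, 167.0, 419.2, 325.3, -62.7)
sd8 ([264.0, 89.0], 512.6, 887.5, 106.0, 44.9, 76.1)
sd8 ([259.0, 74.0], 529.9, 1018.8, 136.4, 35.4, 76.5)
sd8 ([364.0, 55.0], 998.5, 1053.1, 197.8, 100.1, 52.8)
sd8 ([209.0, 56.0], 388.8, 1323.1, 766.1, 296.8, 88.1)
sd8 ([348.0, 24.0], 1072.1, 1441.2, 765.4, 380.6, 72.3)Traceback (most recent call last):
  File "<stdin>", line 6, in <module>
  File "h.py", line 21, in slats
    w=np.array([onz(n,p,z,c) for p in k[:,0].astype(float)],np.float32)
                ~~~^^^^^^^^^
  File "h.py", line 10, in onz
    o,d=ray(n,p,c);return (o+d*(z-o[2])/d[2])[:2]
        ~~~^^^^^^^
  File "h.py", line 4, in ray
    c=c or get_calibration(n);K,T=c["camera_matrix"],c["cam_to_world"]
           ~~~~~~~~~~~~~~~^^^
ValueError: time passes only in moves, steps and waits
```

View pics/side0.png

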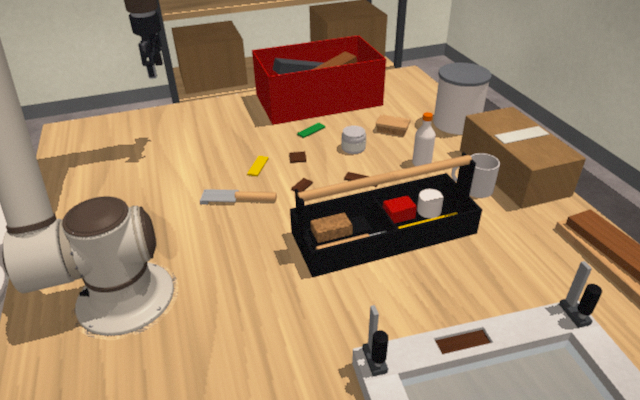

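The side picture shows the recess at (462,341) between the clamps (375,340) and (578,295). The slat at (360,178) is half hidden behind the tote. I'll cache the calibration and finish the measuring.

```bash
sed -i 's/^def ray/import functools\n@functools.cache\ndef cal(n): return get_calibration(n)\ndef ray/; s/c or get_calibration(n)/c or cal(n)/' h.py
python3 - <<'E'
from h import *
a=cv2.imread("pics/scene0.png");b=cv2.imread("pics/side0.png")
for r in slats("side",45,b,(430,320,500,360),amin=30):print("sd45",r)
for z in(37,45):print("rec",z,slats("scene",z,a,(120,130,180,180),amin=30))
for p in((168,213),(293,128)):print("bar sc",onz("scene",p,170))
for p in((302,192),(470,161)):print("bar sd",onz("side",p,170))
for p in((373,309),(584,264)):print("clamp sd",onz("side",p,160))
print("stile corners",[onz("side",p,45) for p in((356,352),)],[onz("scene",p,45) for p in((87,208),(210,124))])
cv2.imwrite("pics/crop.png",np.hstack([cv2.resize(a[190:310,270:450],None,fx=2.2,fy=2.2,interpolation=2),cv2.resize(a[100:220,80:210],None,fx=2.2,fy=2.2,interpolation=2)]))
E
```

```text
sd45 ([462.0, 341.0], 590.5, -360.9, 93.9, 28.8, -4.4)
rec 37 [([150.0, 154.0], 592.1, -362.2, 95.3, 25.9, -4.1)]
rec 45 [([150.0, 154.0], 597.1, -354.2, 94.5, 25.7, -4.1)]
bar sc [794.86709016 -46.59215109]
bar sc [392.52028803  16.51190484]
bar sd [403.67417063   9.69155441]
bar sd [802.96872225  -7.61104619]
clamp sd [ 423.52992156 -326.54554899]
clamp sd [ 821.1530324 -356.4513308]
stile corners [array([ 399.48922716, -319.49797402])] [array([ 840.540149  , -337.22685752]), array([ 400.33985434, -299.78630578])]
```

View pics/crop.png

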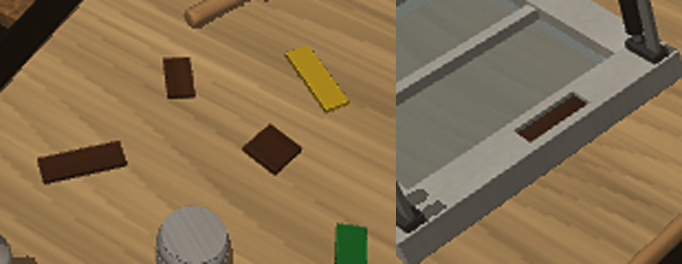

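The crop confirms it: the slat at (307,263) is about 3:1 and dark, like the recess, while the other two dark pieces are clearly shorter. Measured: patch ≈ (640,229) at −41°, recess ≈ (594,−357) at −4.3°, and the tote bar along y≈0. Next I go above the patch.

Request:
arm_command --steps '[0.04, 0.0173, 0.002, 0, 0.04, 0.0173, 0.002, 0, 0.04, 0.0173, 0.002, 0, 0.04, 0.0173, 0.002, 0, 0.04, 0.0173, 0.002, 0, 0.04, 0.0173, 0.002, 0, 0.04, 0.0173, 0.002, 0, 0.04, 0.0173, 0.002, 0, 0.04, 0.0173, 0.002, 0, 0.04, 0.0173, 0.002, 0, 0.04, 0.0173, 0.002, 0, 0.04, 0.0173, 0.002, 0, 0.04, 0.0173, 0.002, 0, 0.04, 0.0173, 0.002, 0, 0, 0, 0, 0.117, 0, 0, 0, 0.117, 0, 0, 0, 0.117, 0, 0, 0, 0.117, 0, 0, 0, 0, 0, 0, 0, 0]' --grip 0.06

```text
clock: 2.65
position: [637.6, 231.2, 203.0]
ee_rot: [0.936, -0.351, -0.0, 0.0]
contact_force: [-0.2, 0.3, 1.3]
gripper_width: 60.0
grasp_force: 0.0
```

```bash
cat >w.py <<'E'
from h import *
import sys
tag=sys.argv[1];zs=[float(z) for z in sys.argv[2].split(",")]
c=get_calibration("wrist");im=cv2.cvtColor(get_image("wrist"),cv2.COLOR_RGB2BGR);s=read_state()
cv2.imwrite(f"pics/{tag}.png",im)
q=s["ee_rot"]
from scipy.spatial.transform import Rotation as R
M=R.from_quat(q).as_matrix()
ang=np.degrees(np.arctan2(M[1,0],M[0,0]))
print("t",s["clock"],"tcp",s["position"].round(1),"toolx",ang.round(2),"z",M[:,2].round(4),"j",s["joints"].round(2),"F",s["contact_force"].round(1),s["gripper_width"].round(1))
for z in zs:
  for r in slats("wrist",z,im,None,c,amin=300):
    d=M.T@np.array([r[1]-s["position"][0],r[2]-s["position"][1],0])
    if r[3]<150:print(z,r,"tool dxy",d[:2].round(1),"roll",round(np.radians((ang-r[5]+90)%180-90),3))
E
python3 w.py w1 4,8
```

```text
Traceback (most recent call last):
  File "w.py", line 10, in <module>
    print("t",s["clock"],"tcp",s["position"].round(1),"toolx",ang.round(2),"z",M[:,2].round(4),"j",s["joints"].round(2),"F",s["contact_force"].round(1),s["gripper_width"].round(1))
                                                                                                                                                        ^^^^^^^^^^^^^^^^^^^^^^^^
AttributeError: 'float' object has no attribute 'round'
```

View pics/w1.png

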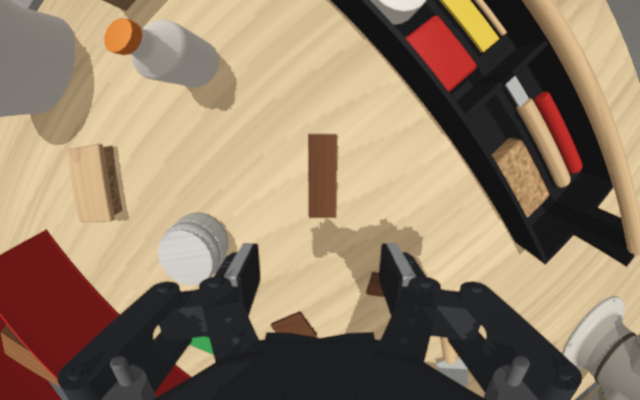

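The wrist picture shows the slat at (322,176), upright between the fingers, with the tin at (195,250) well clear. The slat looks lighter here, so I'll raise the mask's limit.

```bash
sed -i 's/s\["gripper_width"\].round(1)/round(s["gripper_width"],1)/; s/amin=300)/amin=300,vmax=150)/' w.py; python3 w.py w2 4,8
```

```text
t 2.75 tcp [637.6 231.2 203.2] toolx -41.18 z [-2.e-04 -1.e-04 -1.e+00] j [ 0.59  0.49  0.11 -0.   -1.19  0.27] F [-0.5  0.2  0. ] 60.1
4.0 ([172.0, 381.0], 535.0, 676.0, 128.1, 34.5, -78.7) tool dxy [-370.1 -267.2] roll 0.655
4.0 ([294.0, 326.0], 501.9, 396.4, 51.5, 49.5, 76.1) tool dxy [-210.9  -35. ] roll 1.095
4.0 ([375.0, 285.0], 487.1, 270.0, 45.0, 22.5, -24.4) tool dxy [-138.9   69.9] roll -0.293
4.0 ([110.0, 180.0], 819.9, 438.5, 102.9, 26.3, -39.2) tool dxy [   0.7 -276.1] roll -0.035
4.0 ([322.0, 175.0], 636.6, 225.9, 95.6, 31.1, -40.9) tool dxy [2.7 4.6] roll -0.005
4.0 ([553.0, 131.0], 475.3, -53.5, 129.6, 29.1, -8.5) tool dxy [ 65.3 321.1] roll -0.57
8.0 ([172.0, 381.0], 536.8, 670.3, 126.6, 34.1, -78.7) tool dxy [-365.  -264.1] roll 0.655
8.0 ([294.0, 326.0], 504.1, 394.0, 50.9, 48.9, 76.1) tool dxy [-207.7  -34.6] roll 1.095
8.0 ([375.0, 285.0], 489.4, 269.0, 44.5, 22.2, -24.4) tool dxy [-136.5   69.1] roll -0.293
8.0 ([110.0, 180.0], 818.4, 435.5, 101.7, 25.9, -39.2) tool dxy [   1.5 -272.8] roll -0.035
8.0 ([322.0, 175.0], 637.2, 225.5, 94.5, 30.7, -40.9) tool dxy [3.4 4.6] roll -0.005
8.0 ([553.0, 131.0], 477.8, -50.7, 128.0, 28.7, -8.5) tool dxy [ 65.3 317.4] roll -0.57
```

Request:
arm_command --steps '[0.0033, 0.0046, 0.02, 0, 0, 0, 0.04, 0, 0, 0, 0.04, 0, 0, 0, 0.04, 0, 0, 0, 0.03, 0, 0, 0, 0.02, 0, 0, 0, 0.008, 0, 0, 0, 0.0, 0]' --grip 0.055

```text
clock: 3.75
position: [637.2, 225.6, 5.2]
ee_rot: [0.936, -0.352, -0.0, 0.0]
contact_force: [0.2, -0.4, 0.6]
gripper_width: 55.0
grasp_force: 0.0
```

```bash
python3 w.py w3 8
```

```text
t 3.8 tcp [637.7 225.8   6. ] toolx -41.21 z [ 1.1e-03  4.0e-04 -1.0e+00] j [ 0.58  0.68 -0.09  0.   -0.79  0.27] F [-0.4  0.2  0.8] 55.1
8.0 ([6.0, 267.0], 783.9, 442.2, 65.8, 31.4, -75.5) tool dxy [ -32.5 -259.1] roll 0.598
8.0 ([318.0, 249.0], 637.1, 225.8, 99.1, 36.3, -38.3) tool dxy [-0.4  0.4] roll -0.051
8.0 ([116.0, 88.0], 771.9, 244.4, 38.8, 17.5, -89.4) tool dxy [  88.7 -102.4] roll 0.841
```

View pics/w3.png

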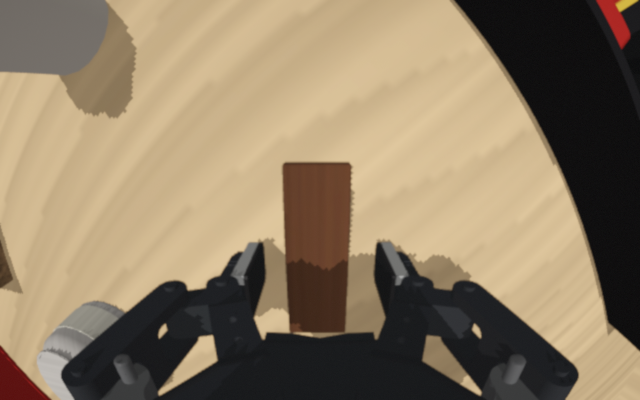

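The wrist picture shows the slat at (318,249), centred and square between the pads. I lower about 5 mm and close.

Request:
arm_command --steps '[0, 0, 0.005, 0, 0, 0, 0, 0]'

```text
clock: 4.05
position: [637.1, 225.6, 0.6]
ee_rot: [0.936, -0.352, 0.0, -0.0]
contact_force: [-0.3, -1.0, -0.3]
gripper_width: 55.4
grasp_force: 0.0
```

Request:
arm_command --steps '[0, 0, 0, 0, 0, 0, 0, 0, 0, 0, 0, 0, 0, 0, 0, 0, 0, 0, 0, 0]' --grip 0.02

```text
clock: 4.68
position: [637.6, 225.8, 1.0]
ee_rot: [0.936, -0.352, 0.0, -0.0]
contact_force: [-1.1, -0.3, 5.8]
gripper_width: 29.9
grasp_force: 59.9
```

Request:
arm_command --steps '[0, 0, -0.005, 0, 0, 0, -0.015, 0, 0, 0, -0.025, 0, 0, 0, -0.035, 0, 0, 0, -0.04, 0, 0, 0, -0.04, 0, 0, 0, -0.04, 0, 0, 0, -0.035, 0, 0, 0, -0.025, 0, 0, 0, 0, 0]'

```text
clock: 5.92
position: [637.9, 225.9, 263.6]
ee_rot: [0.936, -0.352, 0.002, -0.002]
contact_force: [-0.4, -0.2, -0.8]
gripper_width: 30.1
grasp_force: 59.4
```

```bash
python3 w.py w4 265
```

```text
t 5.975 tcp [637.  225.6 261.2] toolx -41.25 z [ 0.0012  0.0014 -1.    ] j [ 0.58  0.46  0.19 -0.   -1.31  0.27] F [ 0.4  0.6 -0.4] 30.2
265.0 ([73.0, 285.0], 738.7, 386.4, 124.2, 106.4, 81.9) tool dxy [ -29.6 -188. ] roll 0.992
265.0 ([319.0, 247.0], 636.4, 227.5, 99.7, 36.8, -41.0) tool dxy [-1.7 -1.1] roll -0.004
265.0 ([134.0, 175.0], 734.2, 269.3, 33.3, 7.6, -39.2) tool dxy [ 44.2 -97. ] roll -0.036
265.0 ([526.0, 131.0], 613.8, 98.3, 45.3, 8.8, -7.6) tool dxy [ 66.5 111. ] roll -0.587
265.0 ([527.0, 94.0], 625.4, 82.5, 129.2, 4.6, 0.3) tool dxy [ 85.6 115.2] roll -0.725
265.0 ([135.0, 7.0], 803.0, 212.0, 49.5, 13.9, 34.2) tool dxy [133.7 -99.3] roll -1.317
```

View pics/w4.png

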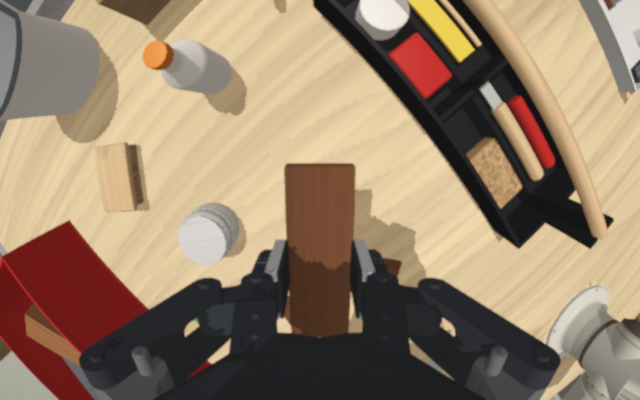

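The wrist picture shows the slat held at (319,247), square and level between the pads, with everything else untouched. I carry it over the tote at z≈261 (bar top 176) to a staging point short of the recess, then turn it.

Request:
arm_command --steps '[0.0217, 0.0359, 0, 0, 0.0217, 0.0359, 0, 0, 0.0217, 0.0359, 0, 0, 0.0217, 0.0359, 0, 0, 0.0217, 0.0359, 0, 0, 0.0217, 0.0359, 0, 0, 0.0217, 0.0359, 0, 0, 0.0217, 0.0359, 0, 0, 0.0217, 0.0359, 0, 0, 0.0217, 0.0359, 0, 0, 0.0217, 0.0359, 0, 0, 0.0217, 0.0359, 0, 0, 0.0217, 0.0359, 0, 0, 0.0217, 0.0359, 0, 0, 0, 0, 0, -0.129, 0, 0, 0, -0.129, 0, 0, 0, -0.129, 0, 0, 0, -0.129, 0, 0, 0, -0.129, 0, 0, 0, 0]'

```text
clock: 8.48
position: [533.5, -352.2, 258.5]
ee_rot: [0.999, -0.038, -0.001, -0.001]
contact_force: [0.2, 0.2, -0.1]
gripper_width: 29.6
grasp_force: 59.4
```

Request:
arm_command --steps '[0, 0, 0.03, 0, 0, 0, 0.04, 0, 0, 0, 0.03, 0, 0, 0, 0.01, 0, 0, 0, 0, 0, 0, 0, 0, 0]'

```text
clock: 9.22
position: [535.1, -353.1, 151.8]
ee_rot: [0.999, -0.037, 0.001, 0.001]
contact_force: [-0.0, -0.2, 0.3]
gripper_width: 29.8
grasp_force: 59.4
```

```bash
python3 w.py w5 37,45,158
```

```text
t 9.275 tcp [ 535.1 -353.   152. ] toolx -4.29 z [ 0.0027 -0.0013 -1.    ] j [-0.33  0.47 -0.06  0.   -1.03  1.83] F [-0.5  0.8 -0.2] 30.0
37.0 ([44.0, 248.0], 497.2, 2.8, 99.7, 71.9, 23.0) tool dxy [ -64.4 -352. ] roll -0.476
37.0 ([16.0, 128.0], 660.6, 20.9, 82.6, 75.4, 88.0) tool dxy [  97.2 -382.3] roll 1.531
45.0 ([44.0, 248.0], 500.4, -8.5, 96.6, 69.7, 23.0) tool dxy [ -60.4 -341. ] roll -0.476
45.0 ([16.0, 128.0], 658.7, 9.0, 80.1, 73.0, 88.0) tool dxy [  96.2 -370.3] roll 1.531
158.0 ([44.0, 248.0], 546.6, -167.5, 52.9, 38.1, 23.0) tool dxy [  -2.4 -185.9] roll -0.476
158.0 ([16.0, 128.0], 633.2, -157.9, 43.8, 39.9, 88.0) tool dxy [  83.2 -201.9] roll 1.531
158.0 ([320.0, 204.0], 554.8, -355.6, 137.5, 31.4, -3.9) tool dxy [19.8  1.1] roll -0.007
```

View pics/w5.png

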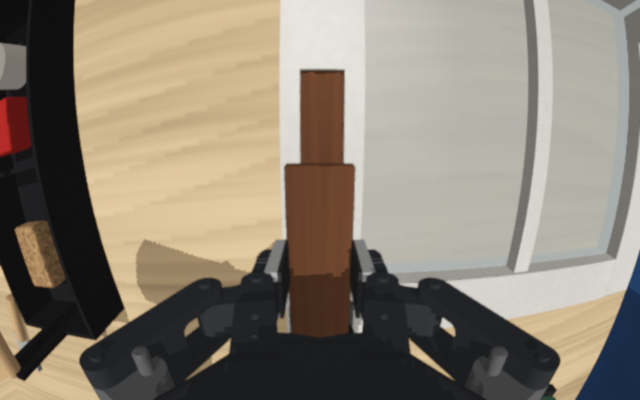

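The wrist picture shows the recess at columns 301–344, rows 70–163, partly behind the held slat (columns 286–354, from row 163). I measure both by their edges.

```bash
cat >e.py <<'E'
from h import *
import sys
from scipy.spatial.transform import Rotation as R
def run(im,c,s,split,vm=170):
    M=R.from_quat(s["ee_rot"]).as_matrix();P=s["position"]
    h=cv2.cvtColor(im,cv2.COLOR_BGR2HSV);m=(h[...,0]<20)&(h[...,1]>110)&(h[...,2]<vm)&(h[...,2]>15)
    def tl(p,z):
        w=onz("wrist",p,z,c);return (M.T@np.array([w[0]-P[0],w[1]-P[1],0]))[:2]
    def meas(name,r0,r1,z):
        L=[];Rr=[]
        for r in range(r0,r1):
            q=np.flatnonzero(m[r,270:375])+270
            if len(q)>20:L.append(tl((q[0]-.5,r),z));Rr.append(tl((q[-1]+.5,r),z))
        L,Rr=np.array(L),np.array(Rr);f=[np.polyfit(a[:,0],a[:,1],1) for a in(L,Rr)]
        col=[np.flatnonzero(m[:,k]&(np.arange(400)>=r0-8))[0] for k in range(308,338)]
        far=np.mean([tl((k,t-.5),z)[0] for k,t in zip(range(308,338),col)])
        x=L[:,0].mean()
        print(name,"y L/R",[np.polyval(g,x).round(1) for g in f],"width",abs(np.polyval(f[0]-f[1],x)).round(1),"mid y",(np.polyval(f[0]+f[1],x)/2).round(2),"at x",x.round(0),"slope rad",[g[0].round(4) for g in f],"far x",far.round(1),"z",z)
    if split[0]:meas("recess",*split[0],45)
    meas("patch top",*split[1],P[2]+7.2)
if __name__=="__main__":
    c=get_calibration("wrist");s=read_state();im=cv2.imread(sys.argv[1])
    a=[int(x) for x in sys.argv[2:]]
    run(im,c,s,((a[0],a[1]) if a[1] else None,(a[2],a[3])))
    for z in (20,8,):print("tool z",z)
E
sed -i '/tool z/d' e.py
python3 e.py pics/w5.png 80 155 172 235
```

```text
recess y L/R [np.float64(-13.2), np.float64(19.8)] width 33.0 mid y 3.31 at x 69.0 slope rad [np.float64(-0.0005), np.float64(0.0073)] far x 105.5 z 45
patch top y L/R [np.float64(-13.8), np.float64(16.4)] width 30.2 mid y 1.28 at x 29.0 slope rad [np.float64(-0.0019), np.float64(0.0038)] far x 47.6 z 159.16860705202745
```

Edges agree with the earlier estimate to within 3 mm: relative to the patch, the recess is about 56 mm ahead and 2 mm to the side. I go partway, lower, and look again.

Request:
arm_command --steps '[0.018, 0.001, 0.02, 0, 0.018, 0.001, 0.02, 0, 0, 0, 0.02, 0, 0, 0, 0.015, 0, 0, 0, 0.005, 0, 0, 0, 0, 0, 0, 0, 0, 0]'

```text
clock: 10.15
position: [570.5, -357.6, 71.4]
ee_rot: [0.999, -0.037, 0.001, 0.0]
contact_force: [-1.0, -0.8, -0.2]
gripper_width: 30.2
grasp_force: 59.4
```

```bash
python3 w.py w6 45|head -1; python3 - <<'E'
import cv2,numpy as np
im=cv2.imread("pics/w6.png")
for c in(312,328):print(c,[(r,*im[r,c]) for r in range(112,176,2)])
cv2.imwrite("pics/w6c.png",cv2.resize(im[80:260,240:400],None,fx=3.3,fy=3.3,interpolation=0))
E
```

```text
t 10.2 tcp [ 570.5 -357.6   71.4] toolx -4.28 z [ 1.7e-03 -8.0e-04 -1.0e+00] j [-0.32  0.6  -0.06  0.   -0.91  1.82] F [ 0.3 -0.4 -0.6] 29.9
312 [(112, np.uint8(27), np.uint8(41), np.uint8(64)), (114, np.uint8(27), np.uint8(41), np.uint8(64)), (116, np.uint8(39), np.uint8(58), np.uint8(94)), (118, np.uint8(43), np.uint8(64), np.uint8(103)), (120, np.uint8(43), np.uint8(65), np.uint8(103)), (122, np.uint8(42), np.uint8(65), np.uint8(102)), (124, np.uint8(42), np.uint8(65), np.uint8(102)), (126, np.uint8(43), np.uint8(65), np.uint8(103)), (128, np.uint8(42), np.uint8(65), np.uint8(103)), (130, np.uint8(42), np.uint8(65), np.uint8(102)), (132, np.uint8(42), np.uint8(65), np.uint8(102)), (134, np.uint8(43), np.uint8(65), np.uint8(103)), (136, np.uint8(42), np.uint8(65), np.uint8(102)), (138, np.uint8(42), np.uint8(65), np.uint8(102)), (140, np.uint8(42), np.uint8(64), np.uint8(102)), (142, np.uint8(42), np.uint8(64), np.uint8(102)), (144, np.uint8(43), np.uint8(65), np.uint8(103)), (146, np.uint8(42), np.uint8(65), np.uint8(101)), (148, np.uint8(42), np.uint8(64), np.uint8(101)), (150, n
[... 1535 characters left out ...]
100)), (148, np.uint8(42), np.uint8(64), np.uint8(100)), (150, np.uint8(43), np.uint8(63), np.uint8(100)), (152, np.uint8(43), np.uint8(63), np.uint8(100)), (154, np.uint8(43), np.uint8(63), np.uint8(100)), (156, np.uint8(42), np.uint8(63), np.uint8(99)), (158, np.uint8(42), np.uint8(63), np.uint8(99)), (160, np.uint8(42), np.uint8(62), np.uint8(98)), (162, np.uint8(39), np.uint8(57), np.uint8(91)), (164, np.uint8(33), np.uint8(47), np.uint8(74)), (166, np.uint8(40), np.uint8(60), np.uint8(94)), (168, np.uint8(42), np.uint8(64), np.uint8(101)), (170, np.uint8(43), np.uint8(64), np.uint8(101)), (172, np.uint8(43), np.uint8(64), np.uint8(101)), (174, np.uint8(43), np.uint8(64), np.uint8(102))]
```

View pics/w6c.png

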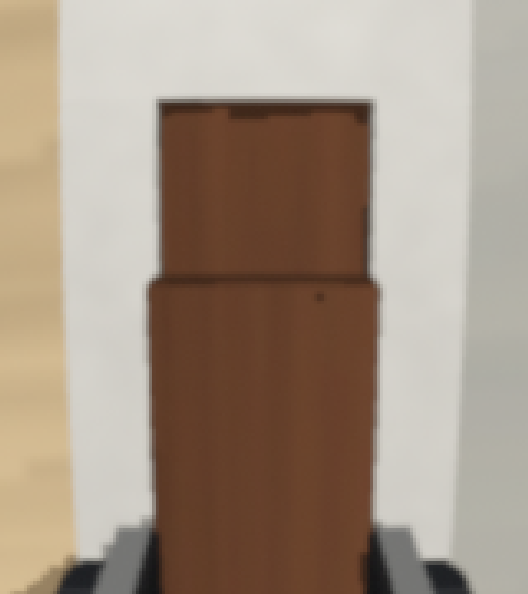

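The close crop shows the recess at columns 288–352 with its far edge at row 110.5, and the slat's far edge at row ≈165, aligned and nearly centred. Measuring the remaining offset.

```bash
python3 e.py pics/w6.png 118 158 174 225; python3 - <<'E'
from h import *
from scipy.spatial.transform import Rotation as R
c=get_calibration("wrist");s=read_state();M=R.from_quat(s["ee_rot"]).as_matrix();P=s["position"]
f=lambda p,z:(M.T@np.r_[onz("wrist",p,z,c)-P[:2],0])[:2].round(2)
im=cv2.imread("pics/w6.png")
g=im[...,2].astype(int);
print("red profile far",g[106:118,320],"\nsides row140 L",g[140,282:296],"R",g[140,346:360],"\nrow190 L",g[190,280:294],"R",g[190,346:360])
print("recess far",f((320,110.3),45));print("patch top edge",f((320,165.5),P[2]+7.2),"patch bottom edge",f((320,163.3),P[2]-.8))
E
```

```text
recess y L/R [np.float64(-15.2), np.float64(18.2)] width 33.4 mid y 1.52 at x 57.0 slope rad [np.float64(-0.0228), np.float64(0.0098)] far x 71.2 z 45
patch top y L/R [np.float64(-13.9), np.float64(16.3)] width 30.2 mid y 1.21 at x 31.0 slope rad [np.float64(0.0049), np.float64(0.0121)] far x 46.7 z 78.59932296547827
red profile far [219 218 212 182 125  78  64  64  68  80  97 102] 
sides row140 L [215 215 215 213 201 171 127 102  99  98  98  97  98  98] R [103 102 102 102 102 109 146 191 210 214 213 213 214 214] 
row190 L [209 209 208 200 175 124  97  96  95  94  94  95  96  96] R [105 106 106 107 108 107 108 118 159 201 212 212 212 212]
recess far [71.81  1.74]
patch top edge [46.7   1.64] patch bottom edge [46.5   1.66]
```

Request:
arm_command --steps '[0.012, 0.0003, 0.003, 0, 0.0115, 0, 0.004, 0, 0, 0, 0.005, 0, 0, 0, 0.0035, 0, 0, 0, 0, 0, 0, 0, 0, 0, 0, 0, 0, 0]'

```text
clock: 11.08
position: [593.4, -359.5, 55.2]
ee_rot: [0.999, -0.037, 0.0, 0.0]
contact_force: [0.6, 0.3, -0.4]
gripper_width: 30.0
grasp_force: 59.4
```

```bash
python3 w.py w7 45|head -1; python3 - <<'E'
from h import *
im=cv2.imread("pics/w7.png");sd=cv2.cvtColor(get_image("side"),cv2.COLOR_RGB2BGR)
a=cv2.resize(im[130:250,255:385],None,fx=3,fy=3,interpolation=0)
b=cv2.resize(sd[285:405,395:530][:115],(405,360),interpolation=cv2.INTER_CUBIC)
cv2.imwrite("pics/w7c.png",np.hstack([a,b]))
print(im[140:170,320,2])
E
```

```text
t 11.125 tcp [ 593.4 -359.5   55.2] toolx -4.29 z [ 5.e-04 -2.e-04 -1.e+00] j [-0.31  0.65 -0.01  0.   -0.91  1.81] F [ 0.6 -0.   0.3] 29.8
[213 213 213 212 212 212 212 212 212 212 212 212 212 208 190 151  93  66
  74  93 100  99  92  80  72  81  93  98 100 100]
```

View pics/w7c.png

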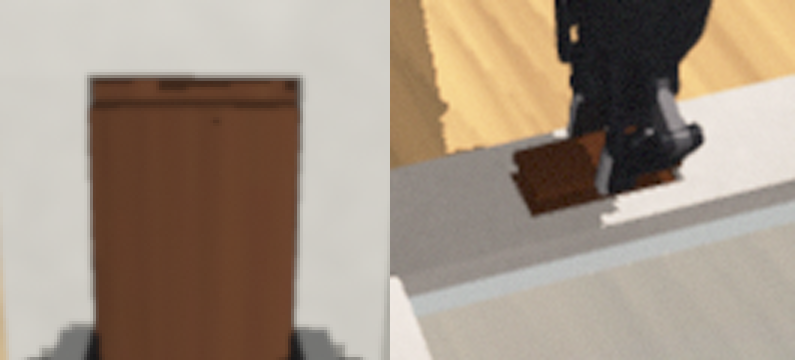

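The last crop shows the recess mouth edge at row 155 just past the slat's far edge (row ≈165). The sides coincide left and right (columns 285–355), as they should when centred. A final numeric check of the gap (2 mm expected):

```bash
python3 - <<'E'
from h import *
from scipy.spatial.transform import Rotation as R
c=get_calibration("wrist");s=read_state();M=R.from_quat(s["ee_rot"]).as_matrix();P=s["position"]
f=lambda p,z:(M.T@np.r_[onz("wrist",p,z,c)-P[:2],0])[:2].round(2)
im=cv2.imread("pics/w7.png");g=im[...,2].astype(float)
def edge(r):
    L=next(x+(g[r,x]-157)/(g[r,x]-g[r,x+1]) for x in range(270,330) if g[r,x]>157>=g[r,x+1])
    Rr=next(x-(g[r,x]-157)/(g[r,x]-g[r,x-1]) for x in range(375,330,-1) if g[r,x]>157>=g[r,x-1])
    return L,Rr
for r in(157,158,159,160):
    L,q=edge(r);print("recess",r,f((L,r),45),f((q,r),45))
for r in(172,180,190,200,210):
    L,q=edge(r);print("patch",r,f((L,r),P[2]+7.2),f((q,r),P[2]+7.2))
for x in(295,320,345):
    r=next(r for r in range(140,170) if g[r,x]<157);r=r-1+(g[r-1,x]-157)/(g[r-1,x]-g[r,x]);print("recess far",x,f((x,r),45))
    print("patch far",f((x,165.2),P[2]+7.2),f((x,163.5),P[2]-.8))
E
```

```text
recess 157 [ 48.38 -16.31] [48.35 19.24]
recess 158 [ 47.88 -16.31] [47.84 19.26]
recess 159 [ 47.38 -16.32] [47.34 19.27]
recess 160 [ 46.87 -16.34] [46.84 19.29]
patch 172 [ 43.86 -14.46] [43.83 17.28]
patch 180 [ 40.23 -14.59] [40.19 17.31]
patch 190 [ 35.62 -14.42] [35.59 17.16]
patch 200 [ 30.95 -14.46] [30.92 17.17]
patch 210 [ 26.2 -14.5] [26.16 17.23]
recess far 295 [ 49.57 -10.7 ]
patch far [46.88 -9.39] [ 46.45 -10.02]
recess far 320 [49.34  1.68]
patch far [46.84  1.65] [46.4   1.66]
recess far 345 [49.29 14.07]
patch far [46.86 12.7 ] [46.43 13.35]
```

The patch is centred to 0.1 mm across and about 0.5 mm along the recess. It is about 9.5 mm above the recess, level and still.

```bash
python3 -c "
from bench import *
print(job_done())"
```

```text
the job is handed in; nothing more can be done
None
```

The job is handed in: the long patch is held still and level about 9.5 mm above the recess, centred to within about 0.5 mm and lined up with it, after about 11 s of the 42 s allowed; no verdict came back.

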